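# Load the cold pack under the cheese cooler's deck

### The arm

A 7-joint arm with a two-finger parallel gripper is mounted at the origin on a cart in front of the work surface, level with it; the furniture and walls round the work are solid. World frame = base frame: x ahead of the robot, y to its left, z up, the work surface at z = 0. Lengths are in mm, angles in rad, forces in N, time in s.
With the tool pointing down it reaches from about 350 to 775 mm from the base axis. Payload 3.1 kg.
Tool frame: the origin (TCP) lies on the centre line of the jaws, within the pads' length; the fingertips stand 8 mm ahead of it and the grasp point (between the pads) lies 11 mm behind it; z points along the fingers, y is the line along which they close (so a half turn about z gives the same grasp; the last joint's range is limited). The gripper opens to 85 mm and grips with 20 to 120 N. Pads are 22 mm wide; open, the fingers measure 114 mm over their backs; the gripper's body (76 mm by 85 mm) begins 54 mm behind the grasp point. The pads swing forward as they close: fully open they stand 13 mm farther back than shut.
Start: joints at [-1.268, 0.311, 0.014, 1.512, -0.004, 1.319, -0.027], TCP at [185.878, 517.655, 239.304] pointing down, gripper open.
Joint ranges: [-2.7, 2.7], [-0.3, 1.91], [-1.27, 1.3], [0.12, 2.57], [-1.44, 4.58], [0.2, 2.03], [-3.05, 3.05]. Speed limits (rad/s): [2.79, 2.79, 3.14, 3.14, 3.14, 3.14, 3.14].

### API

Orientations are given as a rotation vector (axis times angle).
In Python, from rig import telemetry, optics, workorder gives the robot as it stands.
- The arm moves only by the shell command python3 -m jog 'ROWS' [OPENING] [FORCE]. ROWS is JSON, a list of rows, each an object with "translation": the shift along the tool's x, y, z in mm, a list of three; "dr": the turn, a rotation vector about the tool's x, y, z in degrees, a list of three. A call has 1 to 8 rows; each row is the pose to reach, as a shift and turn from the pose commanded when the call began, along the tool's axes at that moment; what a row does not reach only later rows make up. A row lasts 1/10 s, in which the tool goes at most 50 mm and 8.59 degrees, less where a joint would pass 70% of its speed; a pose out of reach is approached as far as the arm can. A call with a gripper value outside its range is refused whole. OPENING is the finger opening in mm, from 0 to 85.4, set as the call begins (- or left out, the last holds). The fingers move at their own pace and stop on an object; FORCE is the grip in N (left out, the last holds). Time passes only in rows, so rows that repeat a pose let the fingers close. It gives the time, the measured TCP pose, the force, the opening and the grip force at its end, in the units of the state.
- telemetry.get_obs(): the state, without advancing time (a new reading comes with each control period).
- optics.grab_frame(name): name is "scene" or "top"; returns the picture (420x560x3 uint8, red, green, blue); there is no depth.
- optics.calibration(name): a dict with "intrinsics" (3x3 intrinsics, pixels), "xyz" and "attitude" of the camera in the world. Camera axes: x right, y down, z forward; pixel columns grow to the right and rows downward; lengths in mm; the calibration is good to about 2 mm. A picture is of the moment at which its call begins. calibration takes no time and is no camera call.
- workorder.hand_in(): hands the job in; it is judged then, once.
The state is a dict: "time_s": time; "q": joint angles; "qvel": joint speeds; "joint_torque": joint torques, N m; "tcp_pos": TCP position; "orientation": TCP orientation; "force": force on the tool from outside, world axes, zero at the start; "moment": the same for the moment, N m; "opening": finger opening in mm; "gripper_force": force on a finger pad.
Only numpy, scipy, OpenCV 4.12 (cv2) and the standard library are available. Lean on these libraries where they do the work, as an engineer would, in place of code of your own. Each camera call takes 0.05 s, during which the arm holds its last target. There are 200 camera calls.

### The job

Load the cold pack into the cheese cooler: slide it, thick end first, into the low slot under the steel deck and press it in against the spring until the catch drops behind it, so that it stays in by itself when you let go. Where the catch drops differs from cooler to cooler, so feel for it and stop at the light touch of the end stops just behind it; do not jam the pack or ram it (25 N would crack it). Leave the cheeses on the deck and the ramekin where they are.

Things in the scene. Friction and masses are not known exactly. Their poses are not given: they have to be found in the camera images.
- cold_pack: white plastic cold pack, 0.35-0.65 kg, 210 mm long (x), 120 wide (y), flat on the worktop on smooth glides. Origin: middle of underside, z up, +x to the thick nose. Block with sloped nose from x -10 to +105 mm, top z 28; thin tail from x -105 to -10, top z 16. Sliding friction 1-2 N, up to 4 N under the catch; too heavy to carry level by its fin
- pack_fin (a point): middle of the upright grip fin on the pack's tail (pack x -93 mm, y 0, z 34; axes as the pack's): 26 mm long (x), 14 mm thick (y), from z 16 to 48; pinch it from above across y, or push from behind. It always stays at least 25 mm in front of the slot's mouth
- pack_step (a point): upright face between block and tail (pack x -10 mm, y 0, at its middle height z 22; axes as the pack's), behind which the cooler's catch drops
- cooler: low wooden box, 190 mm deep (x), 169 wide (y), fixed; steel deck, top at z 52 mm, cheese on its rear half. Origin: worktop level, middle of the mouth of the slot under the deck; +x leads straight into the slot, z up. Slot 31 mm high over the bare worktop, 125 wide between steel guides that begin 15 mm inside, behind a flare 133 wide
- catch_zone (a point): cooler x 32 mm, on the slot's middle line, z 22 (axes as the cooler's). A sprung catch hanging from the deck (black pull knob above) is lifted by the block and drops behind the pack's step once that is 22 to 42 mm inside the mouth, i.e. within 10 mm of this point in x (pack origin at cooler x 32 to 52): it differs from start to start and is not measured
- slot_end (a point): cooler x 149 mm, z 14 (axes as the cooler's): nose meets rubber end stops within 10 mm of this x, always 2 mm after the catch drops; there force climbs 10-20 N per mm. Over the 27 mm before the catch drops a damped plunger pushes back, 4 rising to 7 N (plus 1 N per 8 mm/s), and drives an unlatched pack out. Over 25 N between pack and cooler breaks the pack
- cheese_wedge: white cheese wedge, 72 x 82 x 30 mm, loose on the rear half of the cooler's deck; origin middle of its underside; leave it
- cheese_cube: yellow cheese block, 36 x 55 x 30 mm, loose on the rear half of the cooler's deck beside the wedge; origin middle of its underside; leave it
- honey_ramekin: white ramekin with a dark filling and a spoon, 132 mm wide, 78 mm high to the rim, loose on the worktop beyond the work; origin middle of its underside; leave it

How it is judged:
By the outcome, as a careful person would: the job done as asked, in the order asked, and still so for the second after the job is handed in, with the robot touching nothing.
It also fails if it takes over 58 s, if anything falls off the work surface, if the arm or the gripper's body presses on something with over 40 N, if the wrist force passes 120 N, or if a joint passes its speed limit or range.

## Working session

There is one attempt and no reset: what is moved stays moved. The work goes in short steps, Python scripts to look and compute and a shell command to move; the robot and the scene stay as the last step left them, time stands still between calls to the robot, and variables do not carry over. Pictures are saved under pics/ and viewed, at most 10 in all, crops included, and the job is handed in when it is done.

```bash
mkdir -p pics
python3 - <<'E'
from rig import telemetry, optics
import cv2
for n in("scene","top"):
    im=optics.grab_frame(n); cv2.imwrite(f"pics/{n}0.png",im[:,:,::-1]); print(n,optics.calibration(n))
print(telemetry.get_obs())
E
```

```text
scene {'intrinsics': array([[477.63225993,   0.        , 280.17333589],
       [  0.        , 477.63225993, 205.85213031],
       [  0.        ,   0.        ,   1.        ]]), 'xyz': array([ 144.52416694, -709.1728804 ,  742.69577685]), 'attitude': array([-2.22514278,  0.60467768, -0.28848291])}
top {'intrinsics': array([[477.84366837,   0.        , 280.00333567],
       [  0.        , 477.84366837, 205.89210611],
       [  0.        ,   0.        ,   1.        ]]), 'xyz': array([ 366.61375202,  -47.14780901, 1004.56390645]), 'attitude': array([-2.18871402,  2.02131025, -0.22765236])}
{'time_s': 0.1, 'q': array([-1.26764618,  0.3116553 ,  0.01400732,  1.51288626, -0.00438472,
        1.31921346, -0.02718374]), 'qvel': array([ 0.0025314 , -0.00166729,  0.00095973, -0.00345853, -0.00131545,
        0.00256271,  0.00294277]), 'joint_torque': array([ 6.02114724e-04, -3.80855441e+01,  1.46440621e-01, -2.31240106e+01,
        1.22799893e-02,  8.12107493e-03, -1.05050330e-05]), 'tcp_pos': array([185.71405096, 517.02128105, 238.3286744 ]), 'orientation': array([-0.53883619, -3.09477403,  0.00332392]), 'force': array([ 0.00649582, -0.01115904,  0.69536176]), 'moment': array([0.00222154, 0.00923422, 0.03037867]), 'gripper_force': 0.0, 'opening': 85.39388729912062}
```

View pics/scene0.png

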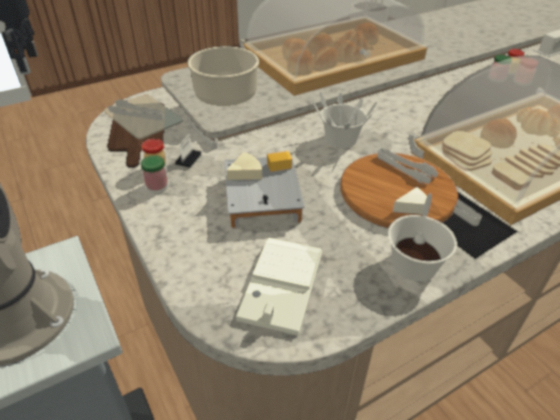

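View pics/top0.png

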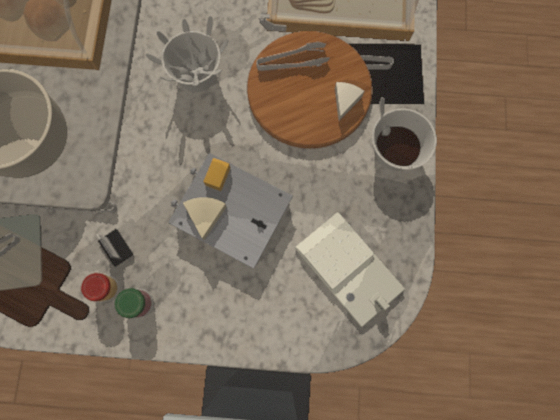

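The pack lies at top-view (350,270), with its fin near (380,305). The cooler deck is at (235,210), its mouth facing lower right. I'll enlarge this area to measure it.

```bash
cat > h.py <<'E'
import numpy as np, cv2
from scipy.spatial.transform import Rotation as R
from rig import optics
def ray(n,uv,z):
    c=optics.calibration(n); d=R.from_rotvec(c["attitude"]).as_matrix()@np.linalg.inv(c["intrinsics"])@np.array([*uv,1.])
    o=np.array(c["xyz"]); return o+d*(z-o[2])/d[2]
def proj(n,p):
    c=optics.calibration(n); q=c["intrinsics"]@R.from_rotvec(c["attitude"]).as_matrix().T@(np.array(p,float)-c["xyz"]); return q[:2]/q[2]
E
python3 - <<'E'
import cv2
im=cv2.imread("pics/top0.png")[145:335,165:425]
cv2.imwrite("pics/top0c.png",cv2.resize(im,None,fx=3,fy=3,interpolation=cv2.INTER_CUBIC))
im=cv2.imread("pics/scene0.png")[140:340,205:335]
cv2.imwrite("pics/scene0c.png",cv2.resize(im,None,fx=3,fy=3,interpolation=cv2.INTER_CUBIC))
E
```

```text
(no output)
```

View pics/top0c.png

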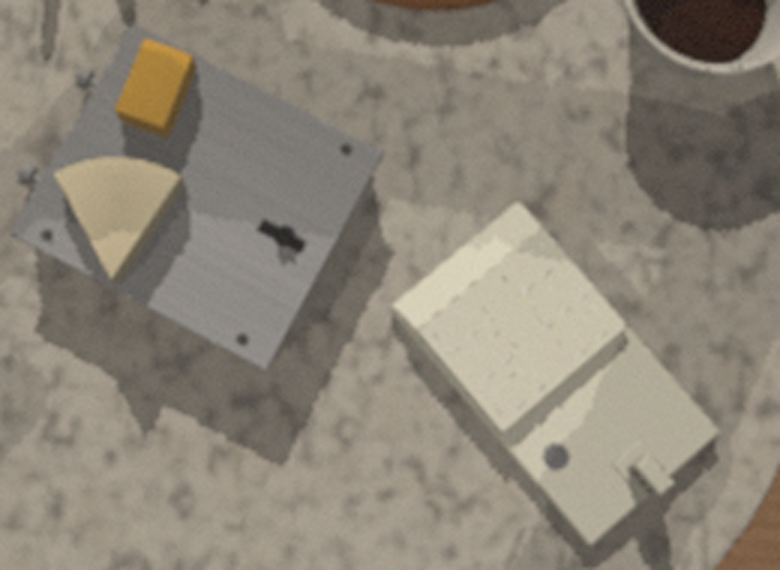

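View pics/scene0c.png

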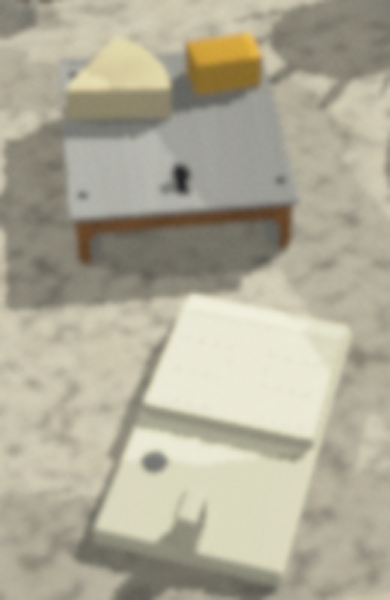

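The crop shows deck corners at (135,25), (382,153), (265,368) and (12,235). The pack's step edge runs from (625,328) to (508,432), the tail corners are (717,435) and (592,545), and the fin is near (650,470).

Run:
```python
from h import *
t=lambda u,v,z:ray("top",(u/3+165-.33,v/3+145-.33),z)[:2]
s=lambda u,v,z:ray("scene",(u/3+205-.33,v/3+140-.33),z)[:2]
RL,ML_,MR_,RR=0,0,0,0
A,B,C,D=t(135,25,52),t(382,153,52),t(265,368,52),t(12,235,52)
print("deck",A,B,C,D,[np.linalg.norm(x) for x in(A-B,B-C,C-D,D-A)])
m=(B+C)/2;r=(A+D)/2;print("mouth",m,"yaw",np.degrees(np.arctan2(*(r-m)[::-1])), "yaw2",np.degrees(np.arctan2(*(C-B)[::-1]))-90)
B2,C2=s(297,203,52),s(72,218,52);print("scene mouth",(B2+C2)/2,B2,C2)
p=[t(717,435,16),t(592,545,16)];q=[t(625,328,28),t(508,432,28)];n=[t(520,203,10),t(393,305,10)]
for a in(p,q,n):print((a[0]+a[1])/2,np.linalg.norm(a[0]-a[1]),np.degrees(np.arctan2(*(a[0]-a[1])[::-1]))+90)
d=(n[0]+n[1]-p[0]-p[1])/2;print(np.linalg.norm(d),np.degrees(np.arctan2(*d[::-1])))
p2=[s(277,585,8),s(95,535,16)];q2=[s(308,443,28),s(145,405,28)]
q2_,=[(q2[0]+q2[1])/2];print("scene step",q2_,np.linalg.norm(q2[0]-q2[1]))
# fin top
print("fin top",t(652,472,48), s(192,497,48))
```

```text
deck [676.79752471 117.61075527] [599.16557151 -60.62247861] [447.0565398    5.81540648] [522.42748223 183.78938523] [np.float64(194.4062905830569), np.float64(165.9853912321898), np.float64(193.27575138996238), np.float64(167.9574978344596)]
mouth [523.11105566 -27.40353606] yaw 66.75486136336909 yaw2 66.40535105311298
scene mouth [521.39923474 -29.13612495] [596.07119183 -62.80534815] [446.72727764   4.53309825]
[ 389.55076053 -262.12977873] 114.07679642355966 44.078666885114565
[ 457.5150712  -197.55245769] 107.68974648613649 45.13961577908826
[ 541.08900068 -119.13662684] 116.1807235002678 43.289672046279456
208.3527770802547 43.33817308918626
scene step [ 455.44843658 -198.15416781] 109.10169052304536
fin top [ 399.89923757 -252.82784501] [ 400.90991785 -250.71069945]
```

```bash
cat >> h.py <<'E'
def goal(pos,yawy):
    "tool-frame shift and turn (deg) from the measured pose to pos, tool down, tool y at world yaw yawy"
    from rig import telemetry
    s=telemetry.get_obs(); R0=R.from_rotvec(s["orientation"])
    a=np.radians(yawy); y=np.array([np.cos(a),np.sin(a),0]); z=np.array([0,0,-1.])
    R1=R.from_matrix(np.c_[np.cross(y,z),y,z])
    return R0.inv().apply(np.array(pos)-s["tcp_pos"]).round(1),np.degrees((R0.inv()*R1).as_rotvec()).round(1)
E
python3 - <<'E'
from h import *
for p,w in(((430,330,240),40),((500,0,240),-10),((398,-255,150),-46.3)): print(goal(p,w))
E
```

```text
(array([-293.1,  -93.5,   -1.4]), array([-0.1,  0. , 30.2]))
(array([-470.5, -380.4,   -0.8]), array([-0.1,  0.1, 80.2]))
(array([-460.7, -654.7,   89.8]), array([-1.000e-01,  1.000e-01,  1.165e+02]))
```

```bash
python3 -m jog '[{"translation":[-47,-15,0],"dr":[0,0,5]},{"translation":[-94,-30,0],"dr":[0,0,10]},{"translation":[-141,-45,0],"dr":[0,0,15]},{"translation":[-188,-60,0],"dr":[0,0,20]},{"translation":[-235,-75,0],"dr":[0,0,25]},{"translation":[-275,-95,0],"dr":[0,0,31]},{"translation":[-305,-130,0],"dr":[0,0,38]},{"translation":[-335,-168,0],"dr":[0,0,46]}]'
python3 - <<'E'
from h import *
for p,w in(((500,0,240),-10),((398,-255,150),-46.3)): print(goal(p,w))
E
```

```text
time_s: 0.9
tcp_pos: [445.0, 244.7, 238.6]
orientation: [-1.712, -2.634, 0.001]
force: [0.2, 0.2, 0.2]
opening: 85.3
gripper_force: 0.0
(array([-246. ,  -49.1,   -1.3]), array([-0.,  0., 34.]))
(array([-437.6, -245.8,   89. ]), array([-0. ,  0. , 70.3]))
```

```bash
python3 -m jog '[{"translation":[-47,-8,0],"dr":[0,0,6]},{"translation":[-94,-16,0],"dr":[0,0,12]},{"translation":[-141,-25,0],"dr":[0,0,18]},{"translation":[-188,-35,0],"dr":[0,0,25]},{"translation":[-232,-52,0],"dr":[0,0,33]},{"translation":[-266,-86,0],"dr":[0,0,41]},{"translation":[-300,-120,0],"dr":[0,0,49]},{"translation":[-334,-154,10],"dr":[0,0,57]}]'
python3 - <<'E'
from h import *
for p,w in(((398,-255,150),-46.3),): print(goal(p,w))
E
```

```text
time_s: 1.7
tcp_pos: [441.0, -123.5, 229.9]
orientation: [2.761, 1.497, 0.003]
force: [0.9, -0.1, -0.3]
opening: 85.3
gripper_force: 0.0
(array([-133.8,   35.6,   79.8]), array([ 0.1, -0.1, 13.2]))
```

```bash
python3 -m jog '[{"translation":[-40,11,22],"dr":[0,0,4]},{"translation":[-80,22,44],"dr":[0,0,8]},{"translation":[-115,31,65],"dr":[0,0,12]},{"translation":[-134,36,80],"dr":[0,0,13]},{"translation":[-134,36,80],"dr":[0,0,13]}]' 60
python3 - <<'E'
from h import *
print(goal((398.5,-254.5,100),-46.2))
for n,b in(("top",(300,200)),("scene",(200,230))):
    im=optics.grab_frame(n)[b[1]:b[1]+130,b[0]:b[0]+130,::-1]; cv2.imwrite(f"pics/{n}1.png",cv2.resize(im,None,fx=3,fy=3,interpolation=cv2.INTER_CUBIC))
a,b=[cv2.imread(f"pics/{n}1.png") for n in("top","scene")]
cv2.imwrite("pics/both1.png",np.hstack([a,b]))
E
```

```text
time_s: 2.2
tcp_pos: [395.2, -256.1, 147.3]
orientation: [-2.913, -1.172, 0.008]
force: [0.2, 1.1, -0.5]
opening: 60.1
gripper_force: 0.0
(array([ 3.6,  1.3, 47.3]), array([-0.2,  0.2,  0. ]))
```

View pics/both1.png

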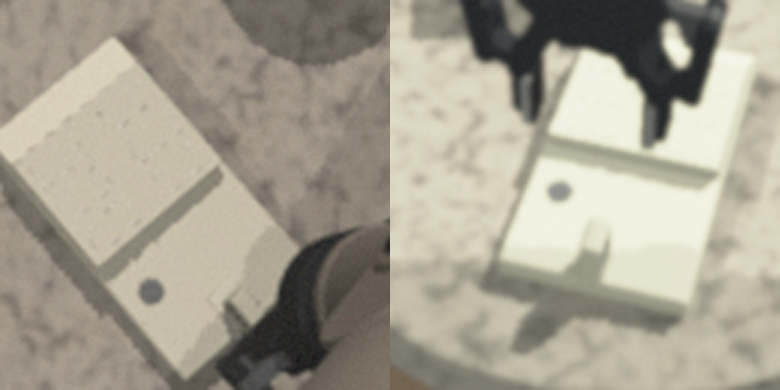

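The scene view shows the fin between the fingers' line, at about (597,235) in the right half. The lateral margin is ample, so I'm descending.

```bash
python3 -m jog '[{"translation":[4,1,35],"dr":[0,0,0]},{"translation":[4,1,70],"dr":[0,0,0]},{"translation":[4,1,100],"dr":[0,0,0]},{"translation":[4,1,113],"dr":[0,0,0]},{"translation":[4,1,117],"dr":[0,0,0]},{"translation":[4,1,117],"dr":[0,0,0]}]' 40 && python3 -m jog '[{"translation":[0,0,0],"dr":[0,0,0]},{"translation":[0,0,0],"dr":[0,0,0]},{"translation":[0,0,0],"dr":[0,0,0]},{"translation":[0,0,0],"dr":[0,0,0]},{"translation":[0,0,0],"dr":[0,0,0]}]' 5 60
python3 - <<'E'
from h import *
im=[]
for n,b in(("top",(250,170)),("scene",(190,180))):
    im.append(cv2.resize(optics.grab_frame(n)[b[1]:b[1]+190,b[0]:b[0]+130,::-1],None,fx=3,fy=3,interpolation=cv2.INTER_CUBIC))
cv2.imwrite("pics/both2.png",np.hstack(im))
E
```

```text
time_s: 2.9
tcp_pos: [403.6, -251.3, 33.0]
orientation: [2.909, 1.185, 0.002]
force: [0.3, -0.8, 0.2]
opening: 39.7
gripper_force: 0.0
time_s: 3.4
tcp_pos: [403.7, -252.0, 33.8]
orientation: [2.909, 1.184, 0.004]
force: [-1.0, 0.9, 6.6]
opening: 12.9
gripper_force: 60.4
```

View pics/both2.png

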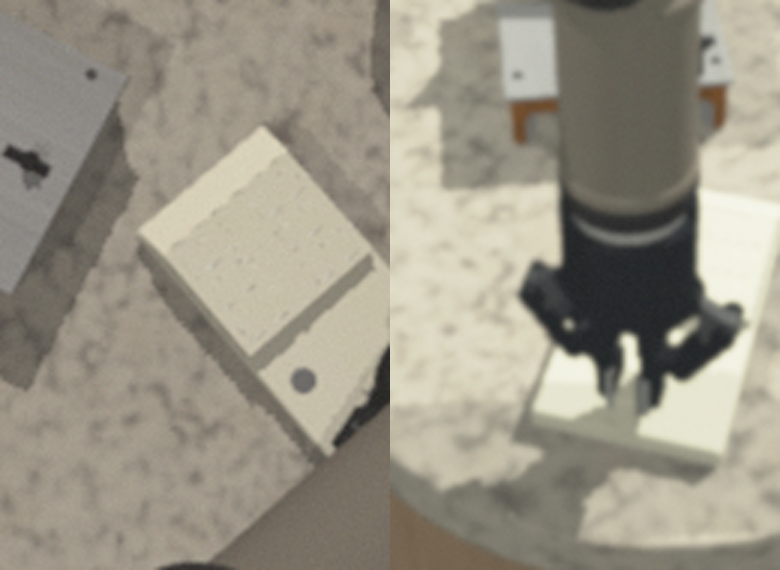

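The fin is pinched in the scene view. In the top half, the step edge runs (372,256)–(250,357) and the nose corners are (263,127) and (140,235). I'll work out the pack pose in the hand.

Run:
```python
from h import *
from rig import telemetry
t=lambda u,v,z:ray("top",(u/3+250-.33,v/3+170-.33),z)[:2]
q=[t(372,256,28),t(250,357,28)];n=[t(263,127,10),t(140,235,10)]
for a in(q,n):print((a[0]+a[1])/2,np.linalg.norm(a[0]-a[1]),np.degrees(np.arctan2(*(a[0]-a[1])[::-1]))+90)
d=(n[0]+n[1]-q[0]-q[1])/2;print(np.linalg.norm(d),np.degrees(np.arctan2(*d[::-1])))
a=[t(140,235,10),t(330,453,0)]; e=a[0]-a[1]; print("left side yaw",np.degrees(np.arctan2(e[1],e[0])))
s=telemetry.get_obs(); y=R.from_rotvec(s["orientation"]).as_matrix()[:,1]; print(s["tcp_pos"],np.degrees(np.arctan2(y[1],y[0]))+90)
```

```text
[ 456.46314202 -197.26585449] 108.92279758122261 43.18958372979705
[ 539.70200631 -119.23058212] 116.77482359053441 45.757191132499976
114.09738061219315 43.15196370594019
left side yaw 45.58649091433833
[ 403.63965817 -252.03646649   33.7781721 ] 44.27951068054125
```

```bash
cat >> h.py <<'E'
M=np.array([522.2,-28.2]); TH=66.6
def slot(x,lat=0,z=34.5,th=TH):
    a=np.radians(TH); return goal((*(M+x*np.array([np.cos(a),np.sin(a)])+lat*np.array([-np.sin(a),np.cos(a)])),z),th-90)
def where():
    from rig import telemetry
    s=telemetry.get_obs(); a=np.radians(TH); d=s["tcp_pos"][:2]-M; f=s["force"]
    c=np.array([[np.cos(a),np.sin(a)],[-np.sin(a),np.cos(a)]]); y=R.from_rotvec(s["orientation"]).as_matrix()[:,1]
    print("slot x,lat",(c@d).round(1),"z",s["tcp_pos"][2].round(1),"yaw err",(np.degrees(np.arctan2(y[1],y[0]))+90-TH).round(2),"F along,lat,z",(c@f[:2]).round(1),f[2].round(1),"t",s["time_s"],"open",s["opening"])
E
python3 -c "
from h import *
print(slot(-212));where()"
```

```text
(array([45. ,  3. , -0.6]), array([  0.1,  -0.1, -22.3]))
slot x,lat [-252.5   19.9] z 33.8 yaw err -22.32 F along,lat,z [0.1 0.9] 7.3 t 3.5 open 12.469260325288095
```

```bash
python3 -m jog '[{"translation":[5,0,-1],"dr":[0,0,-3]},{"translation":[12,1,-1],"dr":[0,0,-7]},{"translation":[21,1,-1],"dr":[0,0,-11]},{"translation":[30,2,-1],"dr":[0,0,-15]},{"translation":[39,3,-1],"dr":[0,0,-19.5]},{"translation":[45,3,-1],"dr":[0,0,-22.3]},{"translation":[45,3,-1],"dr":[0,0,-22.3]},{"translation":[45,3,-1],"dr":[0,0,-22.3]}]'
python3 - <<'E'
from h import *
where(); print(slot(-185))
im=[]
for n,b in(("top",(220,150)),("scene",(190,150))):
    im.append(cv2.resize(optics.grab_frame(n)[b[1]:b[1]+190,b[0]:b[0]+130,::-1],None,fx=3,fy=3,interpolation=cv2.INTER_CUBIC))
cv2.imwrite("pics/both3.png",np.hstack(im))
E
```

```text
time_s: 4.3
tcp_pos: [437.6, -222.0, 33.8]
orientation: [2.626, 1.723, 0.003]
force: [0.7, 1.2, 2.6]
opening: 12.9
gripper_force: 60.0
slot x,lat [-211.5    0.6] z 33.8 yaw err -0.08 F along,lat,z [ 1.3 -0.1] 2.6 t 4.3 open 12.850291220916352
(array([26.5,  0.6, -0.6]), array([ 0.1, -0.1, -0.1]))
```

View pics/both3.png

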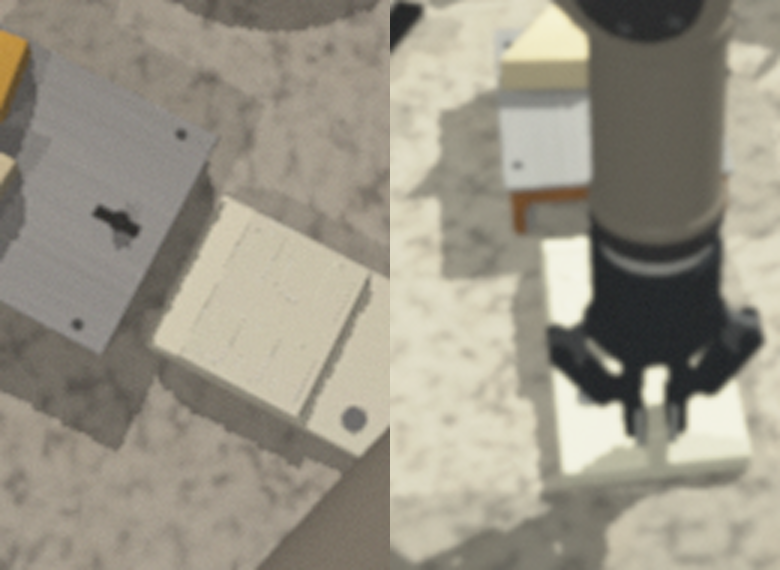

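The top half shows the pack squared to the mouth. The step edge runs (370,274)–(302,416), the nose corners are (227,197) and (152,345), and the mouth corners are (215,138) and (102,352).

Run:
```python
from h import *
t=lambda u,v,z:ray("top",(u/3+220-.33,v/3+150-.33),z)[:2]
a=np.radians(TH);c=np.array([[np.cos(a),np.sin(a)],[-np.sin(a),np.cos(a)]])
for n,p,q,z in(("step",(370,274),(302,416),28),("nose",(227,197),(152,345),10),("mouth",(215,138),(102,352),52)):
    P,Q=t(*p,z),t(*q,z);e=P-Q;print(n,(c@((P+Q)/2-M)).round(1),np.linalg.norm(e).round(1),np.degrees(np.arctan2(e[1],e[0]))+90)
```

```text
step [-135.6    0.7] 107.8 67.7688493994954
nose [-23.   0.] 116.9 67.77116849106204
mouth [ 1.3 -0.8] 164.2 67.12234608662804
```

```bash
python3 -m jog '[{"translation":[6,0.6,0],"dr":[0,0,0]},{"translation":[13,0.6,0],"dr":[0,0,0]},{"translation":[20,0.6,0],"dr":[0,0,0]},{"translation":[27,0.6,0],"dr":[0,0,0]},{"translation":[33,0.6,0],"dr":[0,0,0]},{"translation":[39,0.6,0],"dr":[0,0,0]},{"translation":[43,0.6,0],"dr":[0,0,0]},{"translation":[45,0.6,0],"dr":[0,0,0]}]'; python3 -c "
from h import *
where();print(slot(-110))"
```

```text
time_s: 5.2
tcp_pos: [455.5, -182.0, 33.8]
orientation: [2.625, 1.722, -0.001]
force: [-2.1, -3.1, 6.2]
opening: 12.4
gripper_force: 60.5
slot x,lat [-1.676e+02  1.000e-01] z 33.8 yaw err -0.07 F along,lat,z [-3.7  0.7] 6.2 t 5.2 open 12.372867102435611
(array([57.6,  0. , -0.8]), array([ 0.1,  0.1, -0.1]))
```

```bash
python3 -m jog '[{"translation":[8,0,-0.5],"dr":[0,0,0]},{"translation":[17,0,-0.5],"dr":[0,0,0]},{"translation":[26,0,-0.5],"dr":[0,0,0]},{"translation":[35,0,-0.5],"dr":[0,0,0]},{"translation":[44,0,-0.5],"dr":[0,0,0]},{"translation":[52,0,-0.5],"dr":[0,0,0]},{"translation":[58,0,-0.5],"dr":[0,0,0]},{"translation":[60,0,-0.5],"dr":[0,0,0]}]'; python3 -c "
from h import *
where()"
```

```text
time_s: 6.0
tcp_pos: [479.6, -125.2, 33.8]
orientation: [-2.625, -1.726, -0.0]
force: [-1.2, -3.3, 4.7]
opening: 12.7
gripper_force: 60.3
slot x,lat [-106.     0.5] z 33.8 yaw err 0.04 F along,lat,z [-3.5 -0.2] 4.7 t 6.0 open 12.682078835917212
```

```bash
python3 -m jog '[{"translation":[4,0,0],"dr":[0,0,0]},{"translation":[8,0,0],"dr":[0,0,0]},{"translation":[12,0,0],"dr":[0,0,0]},{"translation":[16,0,0],"dr":[0,0,0]},{"translation":[20,0,0],"dr":[0,0,0]},{"translation":[24,0,0],"dr":[0,0,0]}]'; python3 -c "
from h import *
where()"; python3 -m jog '[{"translation":[2,0,0],"dr":[0,0,0]},{"translation":[4,0,0],"dr":[0,0,0]},{"translation":[6,0,0],"dr":[0,0,0]},{"translation":[8,0,0],"dr":[0,0,0]},{"translation":[10,0,0],"dr":[0,0,0]},{"translation":[12,0,0],"dr":[0,0,0]},{"translation":[14,0,0],"dr":[0,0,0]},{"translation":[16,0,0],"dr":[0,0,0]}]'; python3 -c "
from h import *
where()"
```

```text
time_s: 6.6
tcp_pos: [488.8, -103.9, 33.8]
orientation: [2.627, 1.724, 0.0]
force: [-1.2, -3.5, 4.6]
opening: 12.6
gripper_force: 60.3
slot x,lat [-82.8   0.5] z 33.8 yaw err -0.05 F along,lat,z [-3.7 -0.3] 4.6 t 6.6 open 12.57076389226579
time_s: 7.4
tcp_pos: [493.9, -91.9, 33.8]
orientation: [2.626, 1.721, -0.005]
force: [-4.2, -7.5, 6.5]
opening: 12.6
gripper_force: 60.5
slot x,lat [-69.7   0.6] z 33.8 yaw err -0.12 F along,lat,z [-8.5  0.9] 6.5 t 7.4 open 12.608382877777505
```

```bash
python3 -m jog '[{"translation":[1,0,0],"dr":[0,0,0]},{"translation":[2,0,0],"dr":[0,0,0]},{"translation":[3,0,0],"dr":[0,0,0]},{"translation":[4,0,0],"dr":[0,0,0]},{"translation":[5,0,0],"dr":[0,0,0]},{"translation":[6,0,0],"dr":[0,0,0]}]'; python3 -c "
from h import *
where()"; python3 -m jog '[{"translation":[1,0,0],"dr":[0,0,0]},{"translation":[2,0,0],"dr":[0,0,0]},{"translation":[3,0,0],"dr":[0,0,0]},{"translation":[4,0,0],"dr":[0,0,0]},{"translation":[5,0,0],"dr":[0,0,0]},{"translation":[6,0,0],"dr":[0,0,0]}]'; python3 -c "
from h import *
where()"
```

```text
time_s: 8.0
tcp_pos: [495.7, -87.6, 33.8]
orientation: [2.627, 1.719, -0.007]
force: [-4.9, -9.6, 6.2]
opening: 12.5
gripper_force: 60.5
slot x,lat [-65.    0.7] z 33.8 yaw err -0.19 F along,lat,z [-10.8   0.6] 6.2 t 8.0 open 12.481714108874602
time_s: 8.6
tcp_pos: [497.9, -82.5, 33.8]
orientation: [2.627, 1.719, -0.008]
force: [-4.4, -9.4, 6.5]
opening: 12.8
gripper_force: 60.5
slot x,lat [-59.5   0.7] z 33.8 yaw err -0.21 F along,lat,z [-10.4   0.3] 6.5 t 8.6 open 12.76480295835104
```

```bash
python3 -m jog '[{"translation":[1,0,0],"dr":[0,0,0]},{"translation":[2,0,0],"dr":[0,0,0]},{"translation":[3,0,0],"dr":[0,0,0]},{"translation":[4,0,0],"dr":[0,0,0]}]'; python3 -c "
from h import *
where()"; python3 -m jog '[{"translation":[0.5,0,0],"dr":[0,0,0]},{"translation":[1,0,0],"dr":[0,0,0]},{"translation":[1.5,0,0],"dr":[0,0,0]},{"translation":[2,0,0],"dr":[0,0,0]}]'; python3 -c "
from h import *
where()"
```

```text
time_s: 9.0
tcp_pos: [499.4, -79.2, 33.8]
orientation: [2.627, 1.718, -0.008]
force: [-5.1, -10.3, 7.7]
opening: 12.7
gripper_force: 60.6
slot x,lat [-55.9   0.7] z 33.8 yaw err -0.22 F along,lat,z [-11.5   0.5] 7.7 t 9.0 open 12.732240079349147
time_s: 9.4
tcp_pos: [500.2, -77.2, 33.8]
orientation: [2.627, 1.719, -0.008]
force: [-5.3, -10.5, 7.5]
opening: 12.7
gripper_force: 60.6
slot x,lat [-53.7   0.7] z 33.8 yaw err -0.22 F along,lat,z [-11.8   0.7] 7.5 t 9.4 open 12.65409990814329
```

```bash
python3 -m jog '[{"translation":[0.5,0,0],"dr":[0,0,0]},{"translation":[1,0,0],"dr":[0,0,0]},{"translation":[1.5,0,0],"dr":[0,0,0]}]'; python3 -c "
from h import *
where()"
```

```text
time_s: 9.7
tcp_pos: [500.7, -75.9, 33.8]
orientation: [2.627, 1.718, -0.008]
force: [-5.0, -9.0, 8.0]
opening: 12.7
gripper_force: 60.6
slot x,lat [-52.3   0.7] z 33.8 yaw err -0.22 F along,lat,z [-10.2   1. ] 8.0 t 9.7 open 12.686075176493423
```

```bash
cat > chk.py <<'E'
from h import where
from rig import telemetry
import numpy as np,sys
where(); sys.exit(np.hypot(*telemetry.get_obs()["force"][:2])>14.5)
E
R0='x'
python3 -m jog '[{"translation":[0.5,0,0],"dr":[0,0,0]},{"translation":[1,0,0],"dr":[0,0,0]}]' >/dev/null; python3 chk.py &&
python3 -m jog '[{"translation":[0.5,0,0],"dr":[0,0,0]},{"translation":[1,0,0],"dr":[0,0,0]}]' >/dev/null && python3 chk.py &&
python3 -m jog '[{"translation":[0.5,0,0],"dr":[0,0,0]},{"translation":[1,0,0],"dr":[0,0,0]}]' >/dev/null && python3 chk.py &&
python3 -m jog '[{"translation":[0.5,0,0],"dr":[0,0,0]},{"translation":[1,0,0],"dr":[0,0,0]}]' >/dev/null && python3 chk.py &&
python3 -m jog '[{"translation":[0.5,0,0],"dr":[0,0,0]},{"translation":[1,0,0],"dr":[0,0,0]}]' >/dev/null && python3 chk.py
```

```text
slot x,lat [-51.4   0.7] z 33.8 yaw err -0.22 F along,lat,z [-10.9   0.5] 7.2 t 9.9 open 12.411597043408376False
```

```bash
sed -i 's/sys.exit(\(.*\))$/sys.exit(int(\1))/' chk.py
python3 -m jog '[{"translation":[0.5,0,0],"dr":[0,0,0]},{"translation":[1,0,0],"dr":[0,0,0]}]' >/dev/null; python3 chk.py &&
python3 -m jog '[{"translation":[0.5,0,0],"dr":[0,0,0]},{"translation":[1,0,0],"dr":[0,0,0]}]' >/dev/null && python3 chk.py &&
python3 -m jog '[{"translation":[0.5,0,0],"dr":[0,0,0]},{"translation":[1,0,0],"dr":[0,0,0]}]' >/dev/null && python3 chk.py &&
python3 -m jog '[{"translation":[0.5,0,0],"dr":[0,0,0]},{"translation":[1,0,0],"dr":[0,0,0]}]' >/dev/null && python3 chk.py &&
python3 -m jog '[{"translation":[0.5,0,0],"dr":[0,0,0]},{"translation":[1,0,0],"dr":[0,0,0]}]' >/dev/null && python3 chk.py
```

```text
slot x,lat [-50.5   0.7] z 33.8 yaw err -0.23 F along,lat,z [-11.3   0.2] 7.6 t 10.1 open 12.72124301334498
slot x,lat [-49.6   0.7] z 33.8 yaw err -0.23 F along,lat,z [-12.7   1.6] 7.2 t 10.3 open 12.73526747651352
slot x,lat [-48.7   0.7] z 33.8 yaw err -0.23 F along,lat,z [-11.5   1.2] 7.7 t 10.5 open 12.701453444663253
slot x,lat [-47.8   0.7] z 33.8 yaw err -0.23 F along,lat,z [-12.   1.] 7.5 t 10.7 open 12.69276812431441
slot x,lat [-46.9   0.7] z 33.8 yaw err -0.24 F along,lat,z [-12.1   0.4] 7.5 t 10.9 open 12.876743999088333
```

```bash
python3 -m jog '[{"translation":[0.5,0,0],"dr":[0,0,0]},{"translation":[1,0,0],"dr":[0,0,0]}]' >/dev/null; python3 chk.py &&
python3 -m jog '[{"translation":[0.5,0,0],"dr":[0,0,0]},{"translation":[1,0,0],"dr":[0,0,0]}]' >/dev/null && python3 chk.py &&
python3 -m jog '[{"translation":[0.5,0,0],"dr":[0,0,0]},{"translation":[1,0,0],"dr":[0,0,0]}]' >/dev/null && python3 chk.py &&
python3 -m jog '[{"translation":[0.5,0,0],"dr":[0,0,0]},{"translation":[1,0,0],"dr":[0,0,0]}]' >/dev/null && python3 chk.py &&
python3 -m jog '[{"translation":[0.5,0,0],"dr":[0,0,0]},{"translation":[1,0,0],"dr":[0,0,0]}]' >/dev/null && python3 chk.py &&
python3 -m jog '[{"translation":[0.5,0,0],"dr":[0,0,0]},{"translation":[1,0,0],"dr":[0,0,0]}]' >/dev/null && python3 chk.py &&
python3 -m jog '[{"translation":[0.5,0,0],"dr":[0,0,0]},{"translation":[1,0,0],"dr":[0,0,0]}]' >/dev/null && python3 chk.py &&
python3 -m jog '[{"translation":[0.5,0,0],"dr":[0,0,0]},{"translation":[1,0,0],"dr":[0,0,0]}]' >/dev/null && python3 chk.py
```

```text
slot x,lat [-46.    0.7] z 33.8 yaw err -0.24 F along,lat,z [-11.5   1.1] 7.7 t 11.1 open 12.973830333033279
slot x,lat [-45.1   0.7] z 33.8 yaw err -0.25 F along,lat,z [-12.3   0.6] 7.8 t 11.3 open 12.844948813427791
slot x,lat [-44.1   0.7] z 33.8 yaw err -0.25 F along,lat,z [-12.6   1.4] 8.1 t 11.5 open 13.056634755070677
slot x,lat [-43.1   0.7] z 33.8 yaw err -0.25 F along,lat,z [-12.2   0.6] 7.1 t 11.7 open 12.719186446947393
slot x,lat [-41.8   0.7] z 33.8 yaw err -0.24 F along,lat,z [-11.6   1.5] 7.6 t 11.9 open 12.443121097492574
slot x,lat [-41.2   0.7] z 33.8 yaw err -0.24 F along,lat,z [-12.3   1.5] 8.0 t 12.1 open 13.064449790049443
slot x,lat [-41.1   0.7] z 33.8 yaw err -0.27 F along,lat,z [-14.8   1. ] 9.0 t 12.3 open 12.554903687360708
```

The pack jumped slightly at −43 and then stalled at −41.1 with the force rising, which fits the catch dropping and a touch on the end stops. I'll ease back gently to test it.

```bash
python3 -m jog '[{"translation":[-1,0,0],"dr":[0,0,0]},{"translation":[-2,0,0],"dr":[0,0,0]},{"translation":[-2,0,0],"dr":[0,0,0]}]' >/dev/null; python3 chk.py; python3 -m jog '[{"translation":[-1,0,0],"dr":[0,0,0]},{"translation":[-2,0,0],"dr":[0,0,0]},{"translation":[-2,0,0],"dr":[0,0,0]}]' >/dev/null; python3 chk.py;python3 -m jog '[{"translation":[-1,0,0],"dr":[0,0,0]},{"translation":[-1,0,0],"dr":[0,0,0]}]' >/dev/null; python3 chk.py
```

```text
slot x,lat [-41.2   0.7] z 33.8 yaw err -0.23 F along,lat,z [-10.6   0.7] 7.6 t 12.6 open 12.754563696664299
slot x,lat [-41.2   0.8] z 33.8 yaw err -0.16 F along,lat,z [-8.1  0.4] 6.6 t 12.9 open 13.005961561776301
slot x,lat [-41.3   0.7] z 33.8 yaw err -0.13 F along,lat,z [-5.9  0.5] 6.1 t 13.1 open 12.437403966867052
```

```bash
python3 -m jog '[{"translation":[-1,0,0],"dr":[0,0,0]},{"translation":[-2,0,0],"dr":[0,0,0]},{"translation":[-2,0,0],"dr":[0,0,0]}]' >/dev/null; python3 chk.py; python3 -m jog '[{"translation":[-1,0,0],"dr":[0,0,0]},{"translation":[-2,0,0],"dr":[0,0,0]},{"translation":[-2,0,0],"dr":[0,0,0]}]' >/dev/null; python3 chk.py;python3 -m jog '[{"translation":[-1,0,0],"dr":[0,0,0]},{"translation":[-2,0,0],"dr":[0,0,0]},{"translation":[-2,0,0],"dr":[0,0,0]}]' >/dev/null; python3 chk.py
```

```text
slot x,lat [-41.9   0.7] z 33.8 yaw err -0.09 F along,lat,z [-4.1  0. ] 5.7 t 13.4 open 12.786267529529185
slot x,lat [-43.4   0.7] z 33.8 yaw err -0.07 F along,lat,z [-3.2  0.1] 5.4 t 13.7 open 12.69249983652722
slot x,lat [-43.5   0.7] z 33.8 yaw err 0.01 F along,lat,z [ 2.  -1.2] 4.9 t 14.0 open 13.107846327240301
```

It is held at −43.5 against a light pull, so the catch has dropped. I'm releasing and retreating upward.

```bash
python3 -m jog '[{"translation":[0,0,0],"dr":[0,0,0]},{"translation":[0,0,0],"dr":[0,0,0]},{"translation":[0,0,0],"dr":[0,0,0]},{"translation":[0,0,0],"dr":[0,0,0]}]' 45; python3 -m jog '[{"translation":[0,0,-10],"dr":[0,0,0]},{"translation":[0,0,-30],"dr":[0,0,0]},{"translation":[0,0,-60],"dr":[0,0,0]},{"translation":[0,0,-95],"dr":[0,0,0]},{"translation":[-40,0,-130],"dr":[0,0,0]},{"translation":[-80,0,-150],"dr":[0,0,0]},{"translation":[-110,0,-150],"dr":[0,0,0]},{"translation":[-110,0,-150],"dr":[0,0,0]}]'
python3 - <<'E'
from h import *
im=[]
for n,b in(("top",(170,140)),("scene",(190,130))):
    im.append(cv2.resize(optics.grab_frame(n)[b[1]:b[1]+190,b[0]:b[0]+130,::-1],None,fx=3,fy=3,interpolation=cv2.INTER_CUBIC))
cv2.imwrite("pics/both4.png",np.hstack(im))
E
```

```text
time_s: 14.4
tcp_pos: [503.2, -69.7, 33.4]
orientation: [-2.626, -1.723, 0.001]
force: [0.4, -0.1, -0.7]
opening: 44.8
gripper_force: 0.0
time_s: 15.2
tcp_pos: [457.7, -177.0, 186.1]
orientation: [2.632, 1.708, 0.001]
force: [0.3, 0.5, -0.3]
opening: 44.8
gripper_force: 0.0
```

View pics/both4.png

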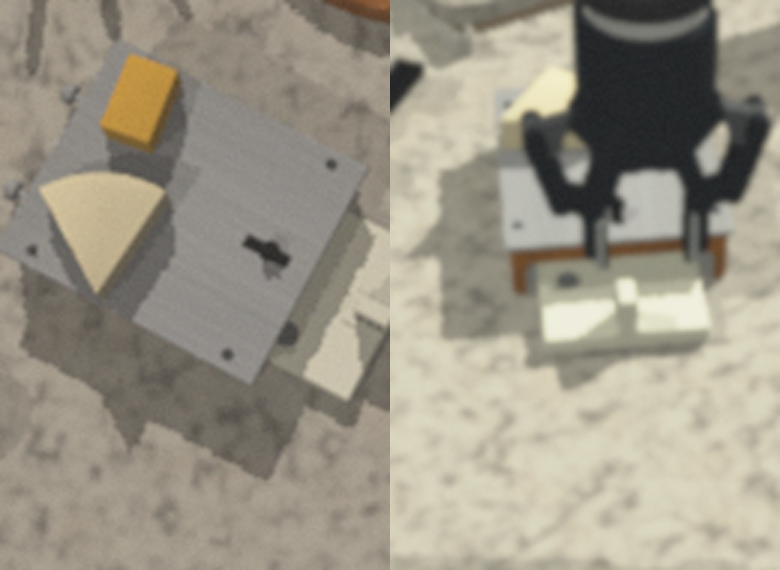

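The pack stays in: its tail projects about 65 mm from the mouth, and the tail corner is at (350,400) in the top half. The cheeses haven't moved. I'm handing in.

```bash
python3 -c "
from rig import workorder
print(workorder.hand_in())"
```

```text
the job is handed in; nothing more can be done
None
```

The cold pack is latched in the cooler: it held against a light pull, stayed in once released, and the cheeses and ramekin were never touched; the job was handed in at about 15 s.

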